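# Slide a petri dish under a low imaging bridge and take the picture

### The arm

A 6-joint arm with a two-finger parallel gripper is mounted at the origin on a cart in front of the work surface, level with it; the furniture and walls round the work are solid. World frame = base frame: x ahead of the robot, y to its left, z up, the work surface at z = 0. Lengths are in mm, angles in rad, forces in N, time in s.
With the tool pointing down it reaches from about 350 to 775 mm from the base axis. Payload 5.5 kg.
Tool frame: the origin (TCP) lies at the very end of the fingers, on their centre line; the grasp point (between the pads) lies 19 mm behind it; x points along the fingers, y is the direction in which the jaws open and shut, and the axes are right-handed (so a half turn about x gives the same grasp; the last joint's range is limited). The gripper opens to 85 mm and grips with 20 to 120 N. Pads are 22 mm wide; open, the fingers measure 114 mm over their backs; the gripper's body (76 mm by 85 mm) begins 54 mm behind the grasp point. The pads swing forward as they close: fully open they stand 13 mm farther back than shut.
Start: joints at [1.13, 0.313, 0.046, 1.304, 0, 1.431], TCP at [170.389, 549.22, 206.523] pointing down, gripper open.
Joint ranges: [-2.76, 2.76], [-0.86, 1.69], [-1.03, 1.26], [-2.2, 2.34], [-1.47, 1.5], [-3.14, 3.14]. Speed limits (rad/s): [2.57, 2.57, 3.14, 3.14, 3.14, 3.14].

### API

Orientations are given as a unit quaternion [x, y, z, w].
In Python, from rig import robot gives the robot as it stands.
- The arm moves only by the tool arm_command, never from a script. Its argument "commands" is a list of rows, each a list of 6 numbers: the shift along the tool's x, y, z in m, then the turn, a rotation vector about the tool's x, y, z in rad. In form: [[dx, dy, dz, rx, ry, rz], ...]. A call has exactly 5 rows; each row shifts and turns the commanded pose from where the row before left it, along the tool's axes as they then stand; what a row does not reach is not made up. A row lasts 1/8 s, in which the tool goes at most 62.5 mm and 10.7 degrees, less where a joint would pass 70% of its speed; a pose out of reach is approached as far as the arm can. A call with a gripper value outside its range is refused whole. "grip" is the closure, from 0 (fully open) to 1 (shut), set as the call begins (left out, the last holds). The fingers move at their own pace and stop on an object; "squeeze" is the grip in N (left out, the last holds). Time passes only in rows, so rows that do not move let the fingers close, or fill a call up. It gives the time, the measured TCP pose, the force and the opening at its end, in the units of the state.
- robot.observe(): the state, without advancing time (a new reading comes with each control period).
- robot.snapshot(name): name is "scene" or "top" or "wrist"; returns the picture (420x560x3 uint8, red, green, blue); there is no depth.
- robot.calibration(name): a dict with "camera_matrix" (3x3 intrinsics, pixels), "rvec" (rotation vector, rad) and "tvec" (3), from world to camera coordinates, as OpenCV has them. Camera axes: x right, y down, z forward; pixel columns grow to the right and rows downward; lengths in mm; the calibration is good to about 2 mm. The wrist camera is an equidistant fisheye: a pixel r from the principal point sees the ray r / f radians off the axis. A picture is of the moment at which its call begins: read the wrist's pose just before it. calibration takes no time and is no camera call; for the wrist camera it gives the pose at the moment of the call.
- robot.close_job(): hands the job in, once; it reports no verdict.
Trained networks look in the newest picture that a camera, given by its name, has taken for a name from the list of things; names that differ only in an ending like _2 or _b are one class to them, and where a whole thing is asked for, a point or a joint stands for the part that bears it (a point fixed in the world has none). Each returns a list of dicts, best first, with "p" (0 to 1); they miss things now and then, are a little off and sometimes report something else, mostly with a low value. They report only what shows in the picture. A call takes as long as a camera call. They do not tell look-alikes from the thing itself.
- robot.find_in(target, camera): "extent" ([left, top, width, height] in pixels, round what is visible of it).
The state is a dict: "time": time; "joint_positions": joint angles; "qd": joint speeds; "joint_torque": joint torques, N m; "position": TCP position; "tcp_rot": TCP orientation; "wrist_force": force on the tool from outside, world axes, zero at the start; "wrist_torque": the same for the moment, N m; "grip_width": finger opening in mm.
Only numpy, scipy, OpenCV 4.12 (cv2) and the standard library are available. Lean on these libraries where they do the work, as an engineer would, in place of code of your own. Each camera call takes 0.05 s, during which the arm holds its last target.

### The job

Gently push the petri dish that stands in front of the low imaging bridge along the table top, without pinching, lifting or tipping it, under the bridge until it is centred under the camera head. Then press the shutter button beside the bridge fully down with a fingertip and move clear. Do not knock the bridge, and leave the jar, the vial and the carton where they stand.

Things in the scene. Friction and masses are not known exactly. Their poses are not given: they have to be found in the camera images.
- dish: the petri dish standing by itself in front of the bridge, nearest the robot (others, far back by the wall, are furnishing): round, shallow, clear, filled with light brown agar; 60 mm across at the wall (64 mm over the rim), 12 to 14 mm high, about 0.03 kg, loose, on the -x side of the bridge. Origin: centre of its underside; z up; its yaw means nothing.
- bridge: aluminium bridge fixed to the table: two legs 100 mm apart (clear gap, along its y) carry a flat deck, 36 mm deep along its x (-18 to +18 mm) and 128 mm long along y; headroom under it 18 mm, its top 25 mm above the table. Foot plates, 60 mm along x, 4 mm thick, reach 77 mm out from the middle. x runs through the passage, away from the robot. Origin: see camera_head.
- camera_head (a point): top centre of the round black camera head, 32 mm wide, on the middle of the deck, 37 mm above the table and straight above the bridge's origin, which is the point of the table where the dish centre shall come. There is no stop: the dish stays where it is pushed, and when centred it shows on both sides of the deck.
- shutter_top (a point): centre of the top of the shutter button: a round grey push button, 28 mm across, top 22 mm above the table, in a 44 mm wide, 12 mm high black housing fixed to the table beside the bridge, on its left or right. It is pressed straight down.
- shutter (a joint): travel of the shutter button: 0 released, 0.006 m fully down (a spring, about 5 N when fully down; it comes back by itself)
- jar: amber glass jar with white screw cap, 45 mm across, 55 mm high, loose; stands on the other side of the bridge from the button; origin at the centre of its underside
- carton: slide carton, 78 x 28 x 20 mm, lies loose to the left (+y) of the dish, its long side along its x axis; origin at the centre of its underside
- vial: brown stain vial with a dark screw cap, 27 mm across, 61 mm high, stands loose to the right (-y) of the dish; origin at the centre of its underside
Mind the look-alikes: they are no part of the job. Of the things shaped like the part that bears shutter_top, the black one is meant.

How it is judged (in metres and radians):
On the way, in this order (a step that is already met when the one before it is completed fails the run):
1. the dish lies flat, centred under the camera head within 10 mm (horizontal distance between dish and bridge below 0.01 m and angle between dish's own z axis and vertical below 0.05 rad and value of joint shutter below 0.002 m), for 0.2 s.
2. with the dish in place, the shutter button is pressed down (over 4 of its 6 mm) (value of joint shutter above 0.004 m and horizontal distance between dish and bridge below 0.01 m), for 0.05 s.
At the end, for the whole second after the job is handed in: The dish rests flat on the table under the bridge, its centre within 10 mm of the point below the camera head; the button has been pressed after that and is up again; jar, carton and vial are within 20 mm of where they stood (all of step 1 and height (world z) of dish below 0.004 m and linear speed of dish below 0.01 m/s and distance of each of jar, carton, vial from where it was at the start of the episode below 0.02 m); the robot touches nothing.
It fails at once if the dish is lifted (8 mm) or tipped (0.12 rad) (height (world z) of dish above 0.008 m or angle between dish's own z axis and vertical above 0.12 rad).
It fails at once if the dish is pinched or pressed hard (over 12 N) (contact force between the fingers and dish above 12 N).
It fails at once if the robot knocks the bridge (over 10 N) (contact force between any of the fingers, the arm and bridge above 10 N).
It fails at once if the jar, carton or vial is shifted over 20 mm, lifted or knocked over (distance of any of jar, carton, vial from where it was at the start of the episode above 0.02 m or angle between any of jar, vial, carton's own z axis and vertical above 0.3 rad).
It also fails if it takes over 51 s, if anything falls off the work surface, if the arm or the gripper's body presses on something with over 40 N, if the wrist force passes 120 N, or if a joint passes its speed limit or range.

## Working session

There is one attempt and no reset: what is moved stays moved. The work goes in short steps, Python scripts to look and compute and a tool call to move; the robot and the scene stay as the last step left them, time stands still between calls to the robot, and variables do not carry over. Pictures are saved under pics/ and viewed, and the job is handed in when it is done.

Besides the shell and the picture viewer there is one more tool, called after "Emit:" by a JSON object that holds its "op" and its "data", one argument or row to a line. arm_command: Moves the arm, as the interface text tells. Its arguments: {"type":"object","properties":{"commands":{"type":"array"},"grip":{"type":"number"},"squeeze":{"type":"number"}},"required":["commands"]}

```bash
mkdir -p pics; ls; cat > h.py <<'E'
import numpy as np,cv2
from rig import robot
def save(cam,name):
    im=robot.snapshot(cam); cv2.imwrite('pics/'+name,cv2.cvtColor(im,cv2.COLOR_RGB2BGR)); return im
def ray(cam,uv):
    c=robot.calibration(cam);K=np.array(c['camera_matrix'],float);R=cv2.Rodrigues(np.array(c['rvec'],float))[0];t=np.array(c['tvec'],float).ravel()
    x=(uv[0]-K[0,2])/K[0,0];y=(uv[1]-K[1,2])/K[1,1]
    if cam=='wrist':
        r=np.hypot(x,y); d=np.array([np.sin(r)*x/max(r,1e-9),np.sin(r)*y/max(r,1e-9),np.cos(r)])
    else: d=np.array([x,y,1.])
    return -R.T@t,R.T@d
def at(cam,uv,z):
    o,d=ray(cam,uv); return o+d*(z-o[2])/d[2]
def proj(cam,p):
    c=robot.calibration(cam);K=np.array(c['camera_matrix'],float)
    if cam!='wrist': return cv2.projectPoints(np.array([p],float),np.array(c['rvec'],float),np.array(c['tvec'],float),K,None)[0].ravel()
    R=cv2.Rodrigues(np.array(c['rvec'],float))[0];q=R@np.array(p)+np.array(c['tvec']).ravel()
    a=np.arctan2(np.hypot(q[0],q[1]),q[2]);h=np.hypot(q[0],q[1])
    return np.array([K[0,2]+K[0,0]*a*q[0]/h,K[1,2]+K[1,1]*a*q[1]/h])
E
python3 - <<'E'
from h import *
s=robot.observe();print(s)
for c in('scene','top'):
    save(c,c+'0.png')
    for t in('dish','bridge','camera_head','shutter_top','jar','carton','vial'):
        try:print(c,t,[(np.round(r['extent']),round(r['p'],2)) for r in robot.find_in(t,c)[:3]])
        except Exception as e:print(c,t,e)
save('wrist','wrist0.png')
E
```

```text
pics
{'time': 0.0, 'joint_positions': array([1.13037426e+00, 3.14024971e-01, 4.49673715e-02, 1.30357107e+00,
       1.17754609e-05, 1.43122578e+00]), 'qd': array([-9.97097348e-04,  7.50050786e-05,  1.44641486e-03,  2.09022713e-03,
       -6.53837680e-04, -1.09008146e-03]), 'joint_torque': array([ 6.91635455e-05, -4.80625069e+01,  2.98533171e+01,  1.93502696e-02,
       -3.18947923e-04, -1.10824698e-05]), 'position': array([170.144946  , 548.6757378 , 205.59016883]), 'tcp_rot': array([ 0.10534675,  0.69931062, -0.10658593,  0.69893215]), 'wrist_force': array([-0.04949984, -0.20968344, -0.73538019]), 'wrist_torque': array([-0.00087022, -0.01781315, -0.03878531]), 'grip_width': 85.75246393899866}
scene dish [(array([266., 228.,  30.,  26.]), 0.93)]
scene bridge [(array([291., 188.,  72.,  50.]), 0.84)]
scene camera_head [(array([292., 185.,  71.,  54.]), 0.58)]
scene shutter_top [(array([395., 275.,  14.,  17.]), 0.64), (array([346., 244.,  13.,  13.]), 0.54)]
scene jar [(array([263., 168.,  18.,  30.]), 0.97)]
scene carton [(array([202., 184.,  34.,  25.]), 0.69)]
scene vial [(array([348., 276.,  17.,  30.]), 0.63)]
top dish [(array([277., 219.,  33.,  32.]), 0.79)]
top bridge [(array([246., 150.,  77.,  40.]), 0.89)]
top camera_head [(array([249., 153.,  74.,  36.]), 0.71)]
top shutter_top [(array([394., 173.,  12.,  11.]), 0.55)]
top jar [(array([213., 183.,  24.,  23.]), 0.69)]
top carton [(array([190., 227.,  21.,  42.]), 0.63)]
top vial [(array([377., 211.,  17.,  14.]), 0.7)]
```

```bash
python3 - <<'E'
import cv2
for c in('scene','top'):
    im=cv2.imread(f'pics/{c}0.png'); 
    cr=im[130:330,160:440]; cv2.imwrite(f'pics/{c}0z.png',cv2.resize(cr,(784,560),interpolation=cv2.INTER_CUBIC))
from h import *
print(at('top',(293.5,235),6),'dish'); print(at('top',(284.5,170),25),'bridge');print(at('top',(400,178),22))
E
```

```text
[501.86626119  -5.67672691   6.        ] dish
[633.74203299  13.28900354  25.        ] bridge
[ 618.64454171 -223.98935577   22.        ]
```

View pics/top0z.png

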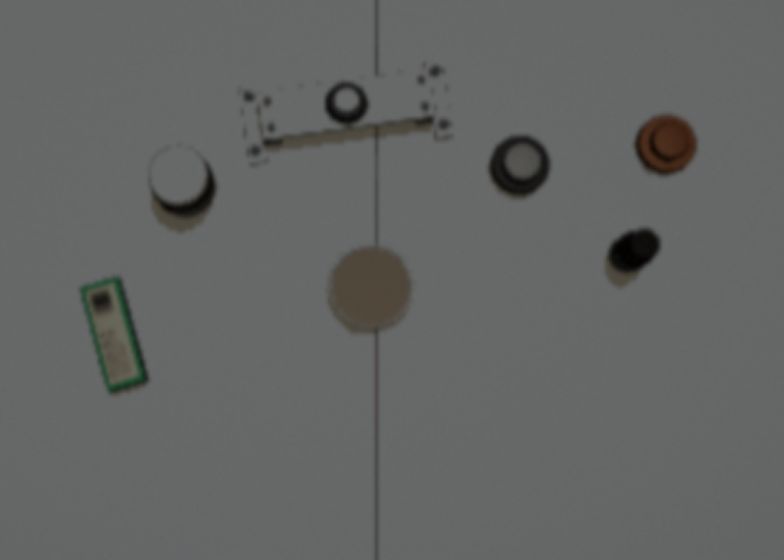

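View pics/scene0z.png

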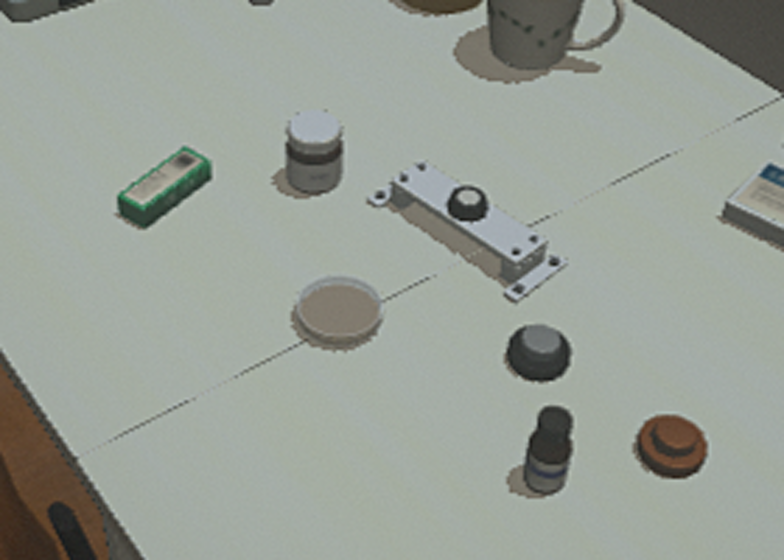

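View pics/top0.png

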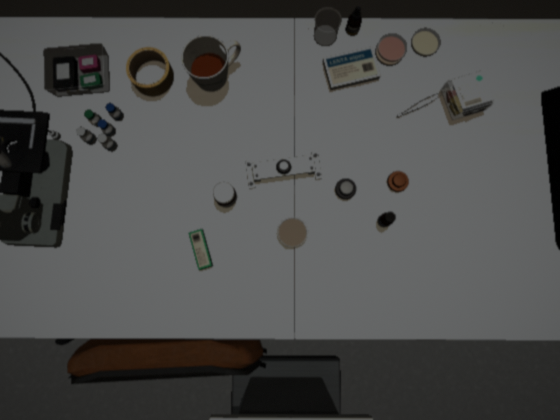

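View pics/wrist0.png

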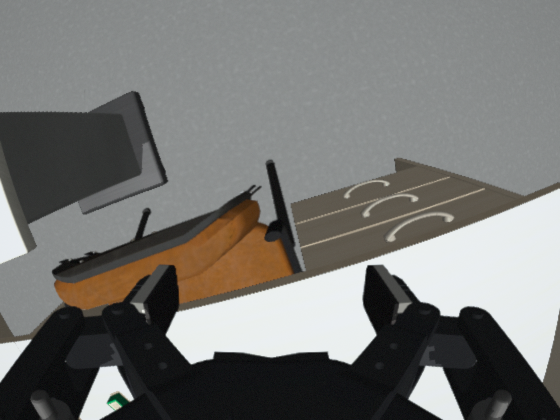

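Top view: dish at about (292,233), camera head (284,167), black button (346,187), and the orange look-alike at (398,181), which is the one the network picked. Next I'll refine these positions.

```bash
python3 - <<'E'
import cv2
im=cv2.imread('pics/top0.png')
for n,(x,y) in dict(br=(240,140),di=(270,200)).items():
    cr=im[y:y+60,x:x+130 if n=='br' else x+80]; cr=cv2.convertScaleAbs(cr,alpha=2.0)
    s=6 if n=='br' else 8
    cv2.imwrite(f'pics/top0_{n}.png',cv2.resize(cr,None,fx=s,fy=s,interpolation=cv2.INTER_NEAREST))
im=cv2.imread('pics/scene0.png')
cr=im[180:280,260:380];cv2.imwrite('pics/scene0_b.png',cv2.resize(cr,None,fx=6,fy=6,interpolation=cv2.INTER_CUBIC))
E
```

```text
(no output)
```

View pics/top0_br.png

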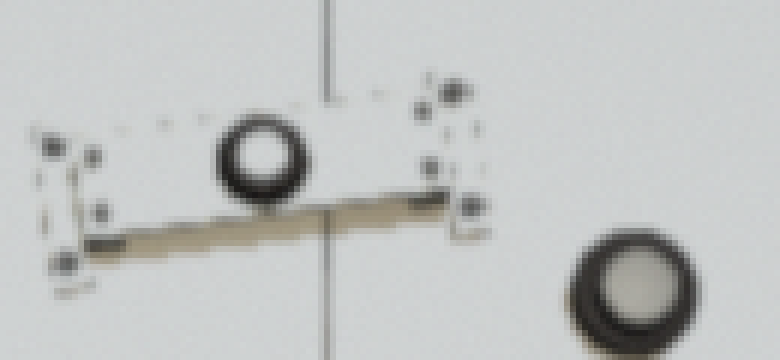

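View pics/top0_di.png

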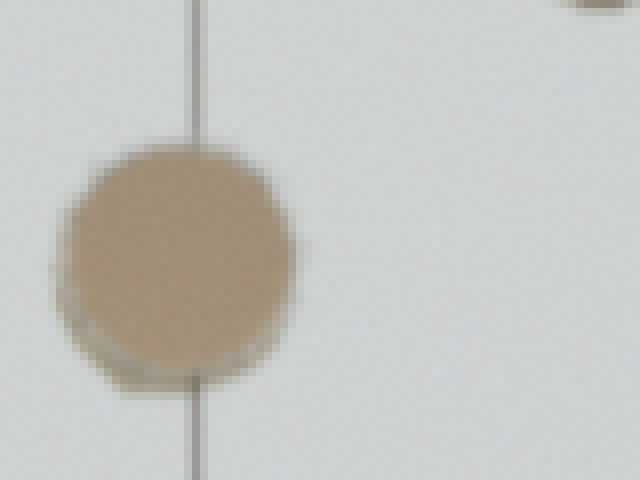

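View pics/scene0_b.png

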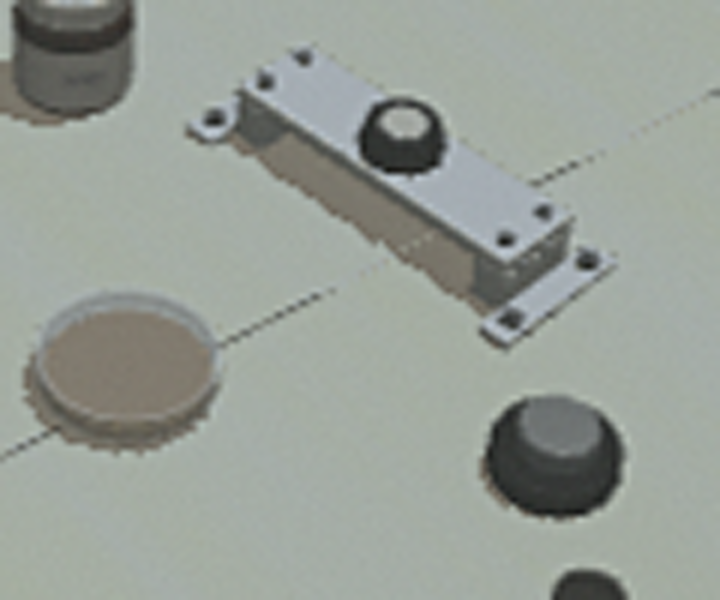

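```bash
python3 - <<'E'
from h import *
T=lambda x,y,s,a,b:(x/s+a-.5,y/s+b-.5)
def tp(x,y,z): return at('top',T(x,y,6,240,140),z).round(1)
def sc(x,y,z): return at('scene',T(x,y,6,260,180),z).round(1)
print('head',tp(263,160,31),'foot',tp(260.75,177.25,4),'deck',tp(262,161.75,25))
print('scene deck',sc(404.5,147.25,25),'foot',sc(400,188.5,4),'cap',sc(408,120,37))
print('btn',tp(640,285,22),sc(561,425,22))
print('dish',at('top',T(180,258,8,270,200),8).round(1),sc(130,363,8))
for f in [(tp,(93,157),(423,110),(101,213),(431,167)),(sc,(303,57),(544,212),(265,81),(506,239))]:
    a,b,c,d=[f[0](*p,25) for p in f[1:]];
    print([np.arctan2(-(v[0]),v[1]).round(3) for v in(a-b,c-d)],np.linalg.norm(a-b),np.linalg.norm(c-d))
for c in('top','scene'):print(ray(c,(280,210))[0])
for n,e,z in [('carton',(190,227,21,42),10),('vial',(377,211,17,14),30),('jar',(213,183,24,23),30)]:
    print(n,at('top',(e[0]+e[2]/2,e[1]+e[3]/2),z).round())
from scipy.spatial.transform import Rotation as R
o=robot.observe();print(o['time'],R.from_quat(o['tcp_rot']).as_matrix().round(3))
c=robot.calibration('wrist');print(c,ray('wrist',(280,210)))
E
```

```text
head [640.3  15.8  31. ] foot [641.   16.3   4. ] deck [641.2  16.   25. ]
scene deck [644.2  14.5  25. ] foot [645.1  15.4   4. ] cap [645.   15.1  37. ]
btn [ 599.3 -113.1   22. ] [ 601.5 -114.4   22. ]
dish [508.3  -2.6   8. ] [511.9  -3.1   8. ]
[np.float64(0.15), np.float64(0.146)] 114.48427839664275 114.01491130549547
[np.float64(0.147), np.float64(0.148)] 114.22736099551629 114.04420195696052
[400.18274056  24.88973761 964.94191118]
[ 127.88411139 -515.06492882  673.28289394]
carton [474. 183.  10.]
vial [ 534. -190.   30.]
jar [581. 134.  30.]
0.85 [[ 0.     0.296  0.955]
 [ 0.     0.955 -0.296]
 [-1.     0.     0.   ]]
{'camera_matrix': array([[325.1922621 ,   0.        , 270.65442719],
       [  0.        , 325.1922621 , 215.9342294 ],
       [  0.        ,   0.        ,   1.        ]]), 'rvec': array([-2.34684165, -1.72905299, -0.23506571]), 'tvec': array([-574.86751811,  -33.96633799,  378.26575325])} (array([105.20594185, 569.20858006, 373.69059096]), array([ 0.24642609, -0.04623957, -0.96805789]))
```

Emit:
{"op": "arm_command", "data": {
  "commands": [
    [0,-0.03,0.029,0,0,0],
    [0,-0.03,0.029,0,0,0],
    [0,-0.03,0.029,0,0,0],
    [0,-0.03,0.029,0,0,0],
    [0,-0.03,0.029,0,0,0]
  ],
  "grip": 0.65,
  "squeeze": 20
}}

```text
time: 1.48
position: [264.9, 361.9, 206.7]
tcp_rot: [0.106, 0.699, -0.106, 0.699]
wrist_force: [0.1, 0.1, -0.9]
grip_width: 29.8
```

Emit:
{"op": "arm_command", "data": {
  "commands": [
    [0,-0.03,0.029,0,0,0],
    [0,-0.03,0.029,0,0,0],
    [0,-0.03,0.029,0,0,0],
    [0,-0.03,0.029,0,0,0],
    [0,-0.03,0.029,0,0,0]
  ]
}}

```text
time: 2.1
position: [359.1, 175.6, 206.8]
tcp_rot: [0.106, 0.699, -0.106, 0.699]
wrist_force: [0.2, -0.0, -0.1]
grip_width: 29.6
```

Emit:
{"op": "arm_command", "data": {
  "commands": [
    [0,-0.03,0.029,0,0,0],
    [0,-0.03,0.029,0,0,0],
    [0,-0.03,0.029,0,0,0],
    [0,-0.03,0.029,0,0,0],
    [0,-0.03,0.029,0,0,0]
  ]
}}

```text
time: 2.72
position: [453.1, -10.8, 206.7]
tcp_rot: [0.106, 0.699, -0.106, 0.699]
wrist_force: [-0.0, 0.1, -1.1]
grip_width: 29.9
```

Emit:
{"op": "arm_command", "data": {
  "commands": [
    [0.015,0,0,-0.09,0,0],
    [0.015,0,0,-0.09,0,0],
    [0.015,0,0,-0.09,0,0],
    [0.015,0,0,-0.09,0,0],
    [0.015,0,0,-0.09,0,0]
  ]
}}

```text
time: 3.35
position: [452.6, -9.5, 131.2]
tcp_rot: [-0.054, 0.705, 0.054, 0.705]
wrist_force: [-0.1, -0.2, 0.6]
grip_width: 29.8
```

```bash
python3 - <<'E'
from h import *
from scipy.spatial.transform import Rotation as R
save('wrist','w1.png');save('top','t1.png')
o=robot.observe();print(o['time'],o['position'],o['grip_width'],o['wrist_force'],R.from_quat(o['tcp_rot']).as_matrix().round(3))
for p in [(643,15.3,37),(510,-3,0),(600,-114,22)]: print(proj('wrist',p).round())
E
```

```text
3.45 [451.33075366  -9.22890384 130.18348505] 29.523847357894187 [-0.17384006  0.6627283  -0.51361522] [[-0.003 -0.149  0.989]
 [ 0.001  0.989  0.149]
 [-1.     0.001 -0.003]]
[267. 385.]
[268. 260.]
[153. 328.]
```

View pics/w1.png

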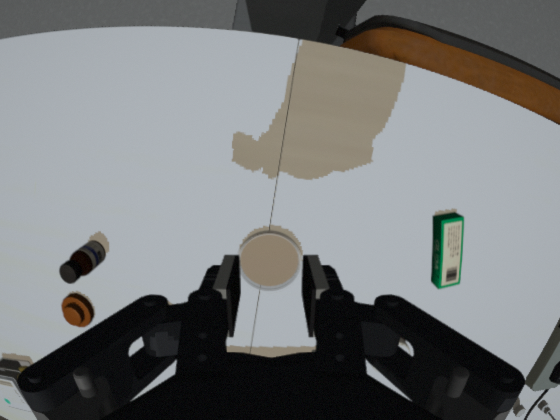

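The wrist view shows the dish at (270,260), about 2 px from where I predicted, with the fingers behind it. I'll shift 4 mm onto the bridge axis and descend behind the dish.

Emit:
{"op": "arm_command", "data": {
  "commands": [
    [0.02,-0.004,0,0,0,0],
    [0.03,0,0,0,0,0],
    [0.03,0,0,0,0,0],
    [0.025,0,0,0,0,0],
    [0.01,0,0,0,0,0]
  ]
}}

```text
time: 4.08
position: [452.6, -13.3, 15.8]
tcp_rot: [-0.052, 0.706, 0.052, 0.705]
wrist_force: [-0.1, 0.1, -0.3]
grip_width: 29.6
```

```bash
python3 - <<'E'
from h import *
save('wrist','w2.png');im=save('scene','s2.png');cv2.imwrite('pics/s2z.png',cv2.resize(cv2.cvtColor(im,4)[150:300,200:400],(800,600),interpolation=2))
for i in range(4):
  o=robot.observe();print(o['time'],o['position'],o['wrist_force'])
print(at('wrist',(270.5,260),8))
E
```

```text
4.175 [452.78222024 -13.30932502  16.21497693] [-0.15304472 -0.37782462  0.31356792]
4.175 [452.78222024 -13.30932502  16.21497693] [-0.15304472 -0.37782462  0.31356792]
4.175 [452.78222024 -13.30932502  16.21497693] [-0.15304472 -0.37782462  0.31356792]
4.175 [452.78222024 -13.30932502  16.21497693] [-0.15304472 -0.37782462  0.31356792]
[459.78990769 -12.30070057   8.        ]
```

View pics/s2z.png

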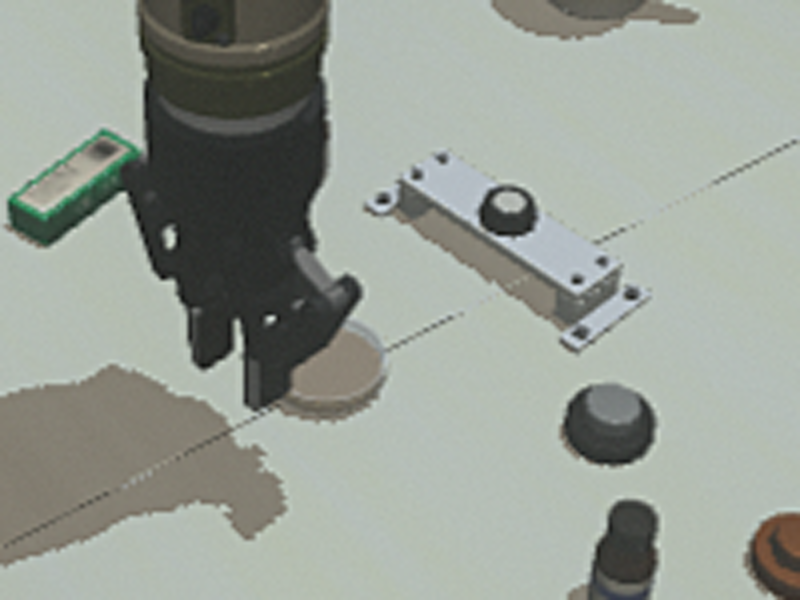

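View pics/w2.png

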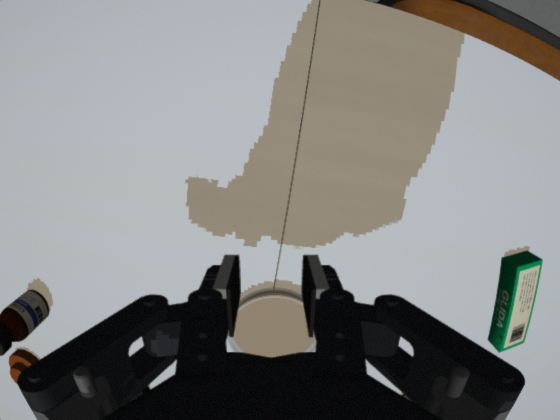

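Emit:
{"op": "arm_command", "data": {
  "commands": [
    [0.006,0,0,0,0,0],
    [0.006,0,0,0,0,0],
    [0,0,0.005,0,0,0],
    [0,0,0.005,0,0,0],
    [0,0,0.005,0,0,0]
  ]
}}

```text
time: 4.8
position: [468.8, -11.2, 4.7]
tcp_rot: [-0.053, 0.705, 0.053, 0.705]
wrist_force: [-0.4, -0.0, -0.4]
grip_width: 30.3
```

Emit:
{"op": "arm_command", "data": {
  "commands": [
    [0,0,0.006,0,0,0],
    [0,0,0.006,0,0,0],
    [0,0,0.006,0,0,0],
    [0,0,0.006,0,0,0],
    [0,0,0.006,0,0,0]
  ]
}}

```text
time: 5.42
position: [498.0, -6.7, 4.5]
tcp_rot: [-0.053, 0.705, 0.053, 0.705]
wrist_force: [-1.5, 0.4, 0.4]
grip_width: 30.0
```

```bash
python3 - <<'E'
from h import *
im=save('scene','s3.png');cv2.imwrite('pics/s3z.png',cv2.resize(cv2.cvtColor(im,4)[150:300,200:400],(800,600),interpolation=2))
save('wrist','w3.png')
o=robot.observe();print(o['time'],o['position'],o['wrist_force'])
E
```

```text
5.525 [498.49794175  -6.73044341   4.54980398] [-0.60131569  0.65660971 -0.29938792]
```

View pics/s3z.png

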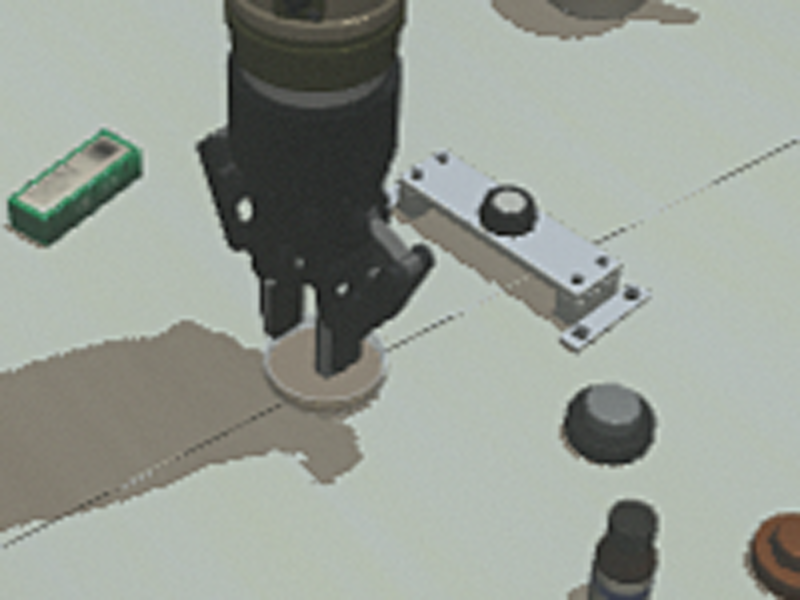

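View pics/w3.png

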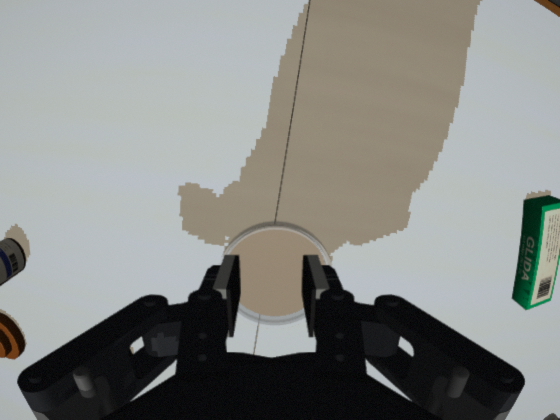

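```bash
python3 - <<'E'
from h import *
print('rim now',at('wrist',(276,273),13))
T=lambda x,y:(x/4+200-.5,y/4+150-.5)
print(at('scene',T(325,366),8),at('scene',T(325,366),13))
im=cv2.imread('pics/s3.png')[215:265,250:310];cv2.imwrite('pics/s3zz.png',cv2.resize(im,None,fx=12,fy=12,interpolation=2))
im=cv2.imread('pics/w3.png')[210:340,200:350];cv2.imwrite('pics/w3z.png',cv2.resize(im,None,fx=4,fy=4,interpolation=2))
E
```

```text
rim now [505.59207088  -2.68400745  13.        ]
[509.64095047  -4.85750771   8.        ] [506.77181884  -8.69202252  13.        ]
```

View pics/s3zz.png

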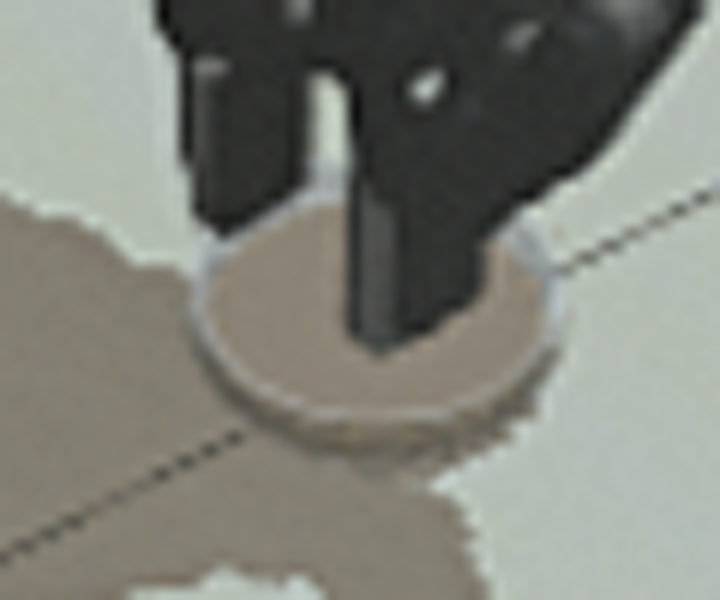

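View pics/w3z.png

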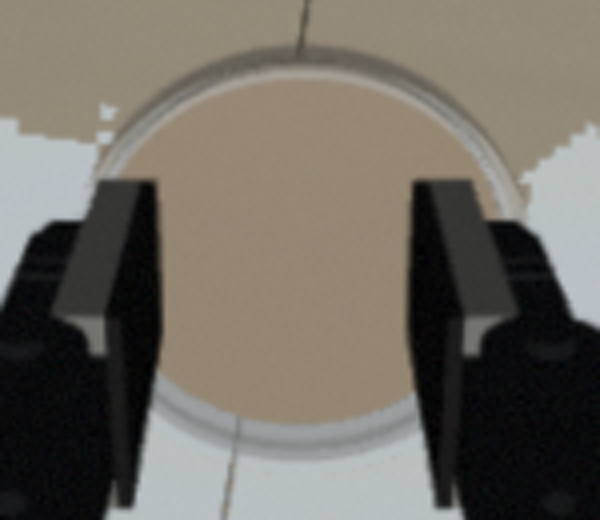

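The scene view shows the fingertips hovering over the agar, and the dish has not moved. With the fingers partly open, the tips sit about 10 mm above the TCP. I'll lift, back off and find the table by touch.

Emit:
{"op": "arm_command", "data": {
  "commands": [
    [-0.01,0,0,0,0,0],
    [-0.01,0,0,0,0,0],
    [0,0,-0.018,0,0,0],
    [0,0,-0.018,0,0,0],
    [0,0,-0.018,0,0,0]
  ]
}}

```text
time: 6.15
position: [443.9, -14.9, 25.3]
tcp_rot: [-0.053, 0.705, 0.053, 0.705]
wrist_force: [-0.6, -1.0, 0.1]
grip_width: 29.7
```

Emit:
{"op": "arm_command", "data": {
  "commands": [
    [0.01,0,0,0,0,0],
    [0.01,0,0,0,0,0],
    [0.003,0,0,0,0,0],
    [0.001,0,0,0,0,0],
    [0,0,0,0,0,0]
  ]
}}

```text
time: 6.78
position: [444.5, -14.7, 0.4]
tcp_rot: [-0.053, 0.705, 0.053, 0.705]
wrist_force: [0.2, 0.1, 0.1]
grip_width: 29.8
```

Emit:
{"op": "arm_command", "data": {
  "commands": [
    [0.001,0,0,0,0,0],
    [0.001,0,0,0,0,0],
    [0.001,0,0,0,0,0],
    [0,0,0,0,0,0],
    [0,0,0,0,0,0]
  ]
}}

```text
time: 7.4
position: [444.2, -14.7, -2.5]
tcp_rot: [-0.053, 0.705, 0.053, 0.705]
wrist_force: [-0.8, 0.7, 0.0]
grip_width: 30.2
```

```bash
python3 - <<'E'
from h import *
im=save('scene','s4.png');cv2.imwrite('pics/s4z.png',cv2.resize(cv2.cvtColor(im,4)[200:270,230:320],None,fx=8,fy=8,interpolation=2))
o=robot.observe();print(o['time'],o['position'],o['wrist_force'])
E
```

```text
7.45 [444.26281859 -14.7512972   -2.47933954] [-0.35047235 -0.05972996 -0.26859678]
```

View pics/s4z.png

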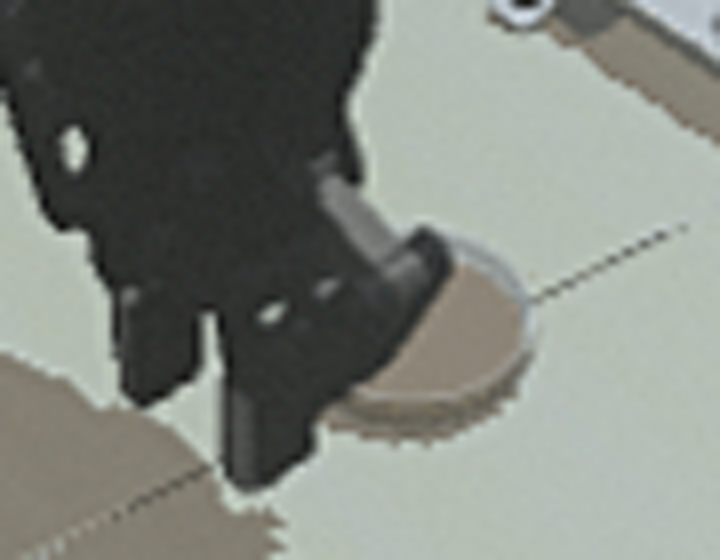

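Emit:
{"op": "arm_command", "data": {
  "commands": [
    [0.001,0,0,0,0,0],
    [0.001,0,0,0,0,0],
    [0.001,0,0,0,0,0],
    [0,0,0,0,0,0],
    [0,0,0,0,0,0]
  ]
}}

```text
time: 8.07
position: [444.2, -14.7, -5.5]
tcp_rot: [-0.053, 0.705, 0.053, 0.705]
wrist_force: [-0.1, -0.3, 0.1]
grip_width: 29.6
```

```bash
python3 - <<'E'
from h import *
im=save('scene','s5.png');cv2.imwrite('pics/s5z.png',cv2.resize(cv2.cvtColor(im,4)[200:270,230:320],None,fx=8,fy=8,interpolation=2))
o=robot.observe();print(o['time'],o['position'],o['wrist_force'])
E
```

```text
8.125 [444.26600799 -14.76745715  -5.49330133] [-0.24919025 -0.27006114 -0.34685967]
```

View pics/s5z.png

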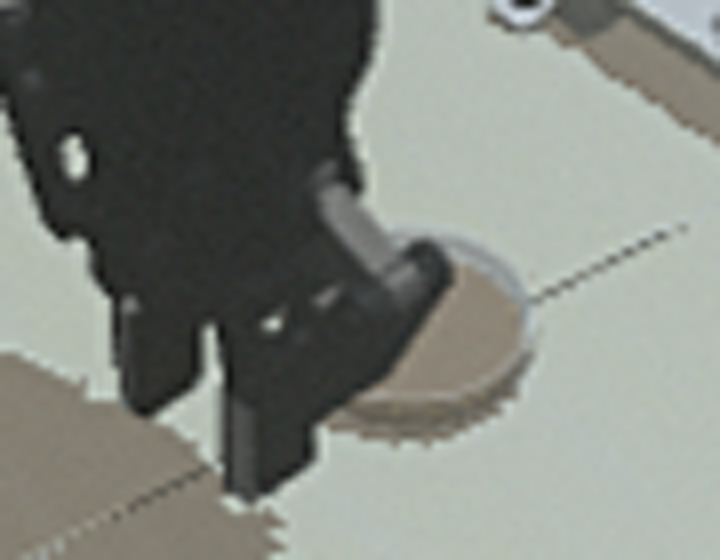

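```bash
python3 - <<'E'
from h import *
c,s=np.cos(.148),np.sin(.148)
for h in(0,3,6,9,12):
    p=at('scene',(230+245/8-.5,200+498/8-.5),h)-[444.2,-14.7,0]; print(h,p[0]*c+p[1]*s,-p[0]*s+p[1]*c)
E
```

```text
0 3.9654780535381438 -6.989687264957906
3 2.2250178859061034 -8.955849828145789
6 0.4845577182741183 -10.922012391333682
9 -1.2559024493579223 -12.888174954521565
12 -2.9963626169899156 -14.854337517709512
```

Emit:
{"op": "arm_command", "data": {
  "commands": [
    [0.001,0,0,0,0,0],
    [0.001,0,0,0,0,0],
    [0.001,0,0,0,0,0],
    [0.001,0,0,0,0,0],
    [0,0,0,0,0,0]
  ]
}}

```text
time: 8.75
position: [444.1, -14.7, -9.6]
tcp_rot: [-0.053, 0.705, 0.053, 0.705]
wrist_force: [0.8, -0.9, -0.3]
grip_width: 30.0
```

```bash
python3 - <<'E'
from h import *
im=save('wrist','w6.png');cv2.imwrite('pics/w6z.png',cv2.resize(cv2.cvtColor(im,4)[210:340,200:350],None,fx=4,fy=4,interpolation=2))
o=robot.observe();print(o['time'],o['position'],o['wrist_force'])
R=cv2.Rodrigues(robot.calibration('wrist')['rvec'])[0]; print(R, ray('wrist',(0,0))[0])
E
```

```text
8.8 [444.15730073 -14.71468655  -9.58622882] [ 0.33922075 -0.40181442  0.01703023]
[[-1.48611291e-01  9.88895566e-01  4.93903112e-04]
 [ 9.53071733e-01  1.43094433e-01  2.66792532e-01]
 [ 2.63759277e-01  4.01191076e-02 -9.63753859e-01]] [376.73009687 -24.879075   157.57844723]
```

View pics/w6z.png

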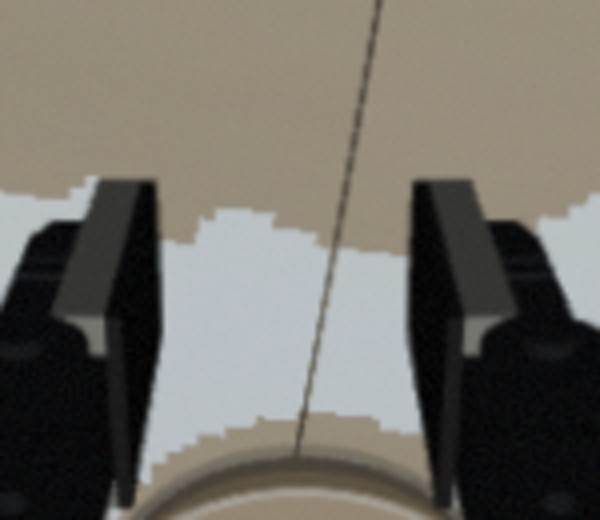

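```bash
python3 - <<'E'
from h import *
c,s=np.cos(.148),np.sin(.148)
t=robot.observe()['position']
for row in(180,330):
  for h in(-10,-5,0,5,10,15,20):
    q=[]
    for u in((157,412) if row==180 else (161,407)):
        p=at('wrist',(200+u/4-.5,210+row/4-.5),h)-t; q.append((p[0]*c+p[1]*s,-p[0]*s+p[1]*c))
    q=np.array(q);print(row,h,q.round(1).tolist(),(q[1]-q[0])[1].round(1))
E
```

```text
180 -10 [[0.5, -17.7], [0.5, 17.8]] 35.5
180 -5 [[-1.5, -17.2], [-1.6, 17.3]] 34.5
180 0 [[-3.6, -16.7], [-3.6, 16.7]] 33.4
180 5 [[-5.6, -16.2], [-5.7, 16.2]] 32.4
180 10 [[-7.7, -15.6], [-7.7, 15.7]] 31.3
180 15 [[-9.7, -15.1], [-9.8, 15.1]] 30.2
180 20 [[-11.8, -14.6], [-11.8, 14.6]] 29.2
330 -10 [[24.4, -18.0], [24.4, 18.0]] 36.0
330 -5 [[21.6, -17.5], [21.6, 17.4]] 34.9
330 0 [[18.9, -16.9], [18.8, 16.9]] 33.8
330 5 [[16.1, -16.4], [16.1, 16.4]] 32.8
330 10 [[13.3, -15.9], [13.3, 15.8]] 31.7
330 15 [[10.6, -15.3], [10.6, 15.3]] 30.6
330 20 [[7.8, -14.8], [7.8, 14.7]] 29.5
```

Triangulating the pads from the wrist and scene views puts the tips about 25 mm above the reported TCP, so they are near z=16 now. I'll keep descending and watch the force.

Emit:
{"op": "arm_command", "data": {
  "commands": [
    [0.002,0,0,0,0,0],
    [0.002,0,0,0,0,0],
    [0.002,0,0,0,0,0],
    [0,0,0,0,0,0],
    [0,0,0,0,0,0]
  ]
}}

```text
time: 9.43
position: [444.2, -14.7, -15.5]
tcp_rot: [-0.053, 0.705, 0.053, 0.705]
wrist_force: [-0.3, -0.3, -1.1]
grip_width: 29.7
```

Emit:
{"op": "arm_command", "data": {
  "commands": [
    [0.001,0,0,0,0,0],
    [0.001,0,0,0,0,0],
    [0.001,0,0,0,0,0],
    [0,0,0,0,0,0],
    [0,0,0,0,0,0]
  ]
}}

```text
time: 10.05
position: [444.2, -14.7, -18.5]
tcp_rot: [-0.053, 0.705, 0.053, 0.705]
wrist_force: [0.4, -0.1, 0.7]
grip_width: 29.8
```

```bash
python3 - <<'E'
from h import *
im=save('scene','s7.png');cv2.imwrite('pics/s7z.png',cv2.resize(cv2.cvtColor(im,4)[200:270,230:320],None,fx=8,fy=8,interpolation=2))
o=robot.observe();print(o['time'],o['position'],o['wrist_force'])
E
```

```text
10.1 [444.2387101  -14.73888736 -18.50025545] [-0.06178374 -0.89234493 -0.16004596]
```

View pics/s7z.png

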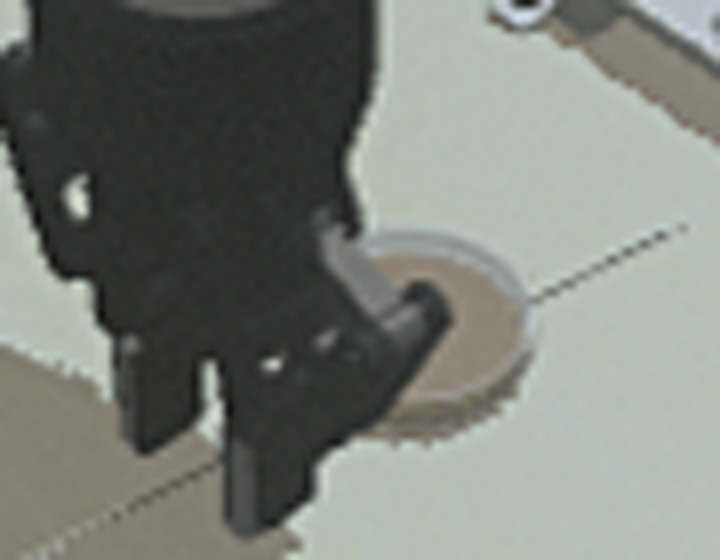

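Emit:
{"op": "arm_command", "data": {
  "commands": [
    [0.001,0,0,0,0,0],
    [0.001,0,0,0,0,0],
    [0.001,0,0,0,0,0],
    [0,0,0,0,0,0],
    [0,0,0,0,0,0]
  ]
}}

```text
time: 10.72
position: [444.3, -14.8, -21.5]
tcp_rot: [-0.053, 0.705, 0.053, 0.705]
wrist_force: [0.1, -0.2, -0.4]
grip_width: 29.9
```

```bash
python3 - <<'E'
from h import *
im=save('scene','s8.png');cv2.imwrite('pics/s8z.png',cv2.resize(cv2.cvtColor(im,4)[200:270,230:320],None,fx=8,fy=8,interpolation=2))
o=robot.observe();print(o['time'],o['position'],o['wrist_force'])
c,s=np.cos(.148),np.sin(.148)
for h in(0,3,6,9,12,15):
    p=at('scene',(230+240/8-.5,200+537/8-.5),h)-[444.2,-14.7,0]; print(h,p[0]*c+p[1]*s,-p[0]*s+p[1]*c)
E
```

```text
10.775 [444.23549157 -14.73325156 -21.51739378] [ 0.29393444  0.19654595 -0.40223948]
0 -5.1581265957062055 -15.265849554308897
3 -6.857933994354855 -17.195135364661372
6 -8.557741393003514 -19.1244211750139
9 -10.257548791652109 -21.053706985366382
12 -11.957356190300768 -22.98299279571891
15 -13.657163588949436 -24.9122786060715
```

View pics/s8z.png

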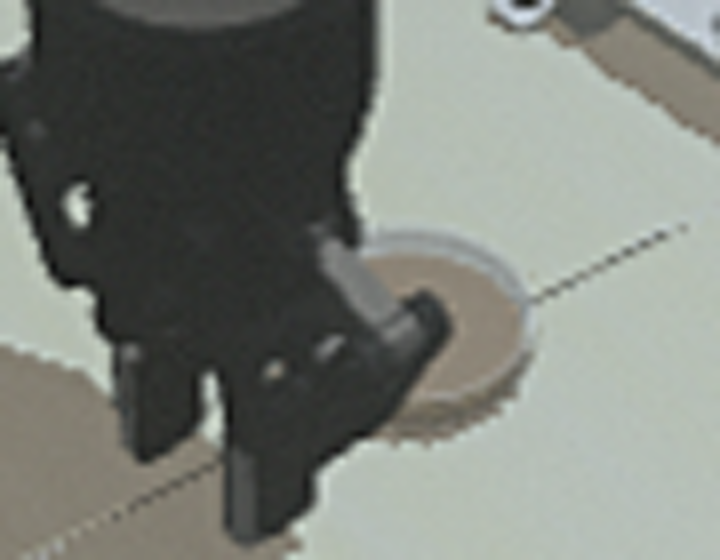

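Tip height is now about 5 mm by both views, with no table contact. Starting the push.

Emit:
{"op": "arm_command", "data": {
  "commands": [
    [0,0,0.005,0,0,0],
    [0,0,0.005,0,0,0],
    [0,0,0.005,0,0,0],
    [0,0,0.005,0,0,0],
    [0,0,0.005,0,0,0]
  ]
}}

```text
time: 11.4
position: [469.4, -11.0, -21.5]
tcp_rot: [-0.053, 0.705, 0.053, 0.705]
wrist_force: [-0.3, -0.6, -0.1]
grip_width: 29.8
```

Emit:
{"op": "arm_command", "data": {
  "commands": [
    [0,0,0.004,0,0,0],
    [0,0,0.004,0,0,0],
    [0,0,0.004,0,0,0],
    [0,0,0.004,0,0,0],
    [0,0,0.004,0,0,0]
  ]
}}

```text
time: 12.02
position: [489.0, -8.1, -21.5]
tcp_rot: [-0.053, 0.705, 0.053, 0.705]
wrist_force: [-0.8, 0.3, 0.7]
grip_width: 29.9
```

```bash
python3 - <<'E'
from h import *
im=save('scene','s9.png');cv2.imwrite('pics/s9z.png',cv2.resize(cv2.cvtColor(im,4)[190:270,240:340],None,fx=7,fy=7,interpolation=2))
im=save('wrist','w9.png');cv2.imwrite('pics/w9z.png',cv2.resize(cv2.cvtColor(im,4)[210:340,200:350],None,fx=4,fy=4,interpolation=2))
o=robot.observe();print(o['time'],o['position'],o['wrist_force'])
E
```

```text
12.125 [489.3848684   -8.05368674 -21.44996631] [0.25396651 0.08808526 0.42915114]
```

View pics/s9z.png

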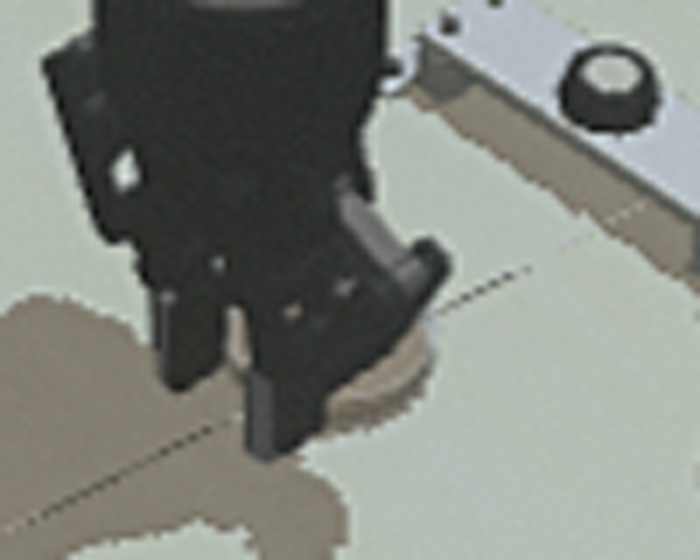

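View pics/w9z.png

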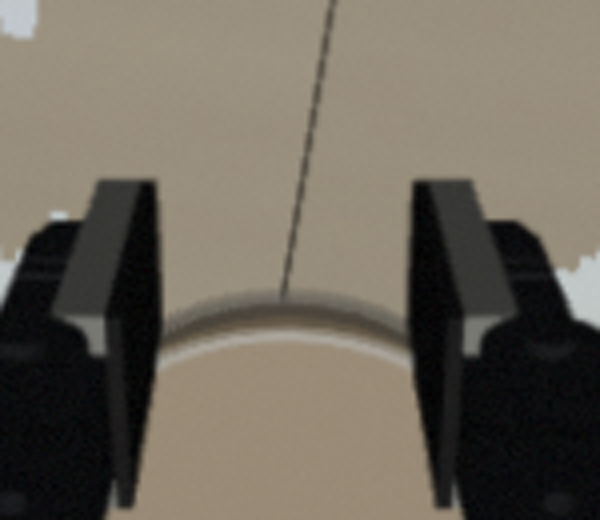

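The dish is now cradled between the fingertips. I'll push on.

Emit:
{"op": "arm_command", "data": {
  "commands": [
    [0,0,0.006,0,0,0],
    [0,0,0.006,0,0,0],
    [0,0,0.006,0,0,0],
    [0,0,0.006,0,0,0],
    [0,0,0.005,0,0,0]
  ]
}}

```text
time: 12.75
position: [517.9, -3.7, -21.5]
tcp_rot: [-0.053, 0.705, 0.053, 0.705]
wrist_force: [-0.3, 0.0, 0.6]
grip_width: 30.1
```

```bash
python3 - <<'E'
from h import *
im=save('scene','s10.png');cv2.imwrite('pics/s10z.png',cv2.resize(cv2.cvtColor(im,4)[170:270,240:380],None,fx=5.5,fy=5.5,interpolation=2))
im=save('wrist','w10.png');cv2.imwrite('pics/w10z.png',cv2.resize(cv2.cvtColor(im,4)[210:340,200:350],None,fx=4,fy=4,interpolation=2))
o=robot.observe();print(o['time'],o['position'],o['wrist_force'])
E
```

```text
12.85 [518.20796099  -3.71685819 -21.47646256] [-0.78393798  0.01269594 -0.17744259]
```

View pics/s10z.png

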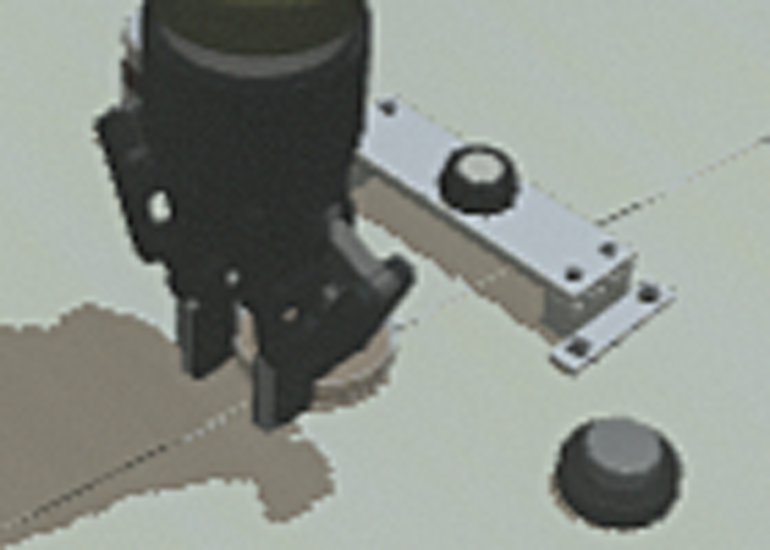

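View pics/w10z.png

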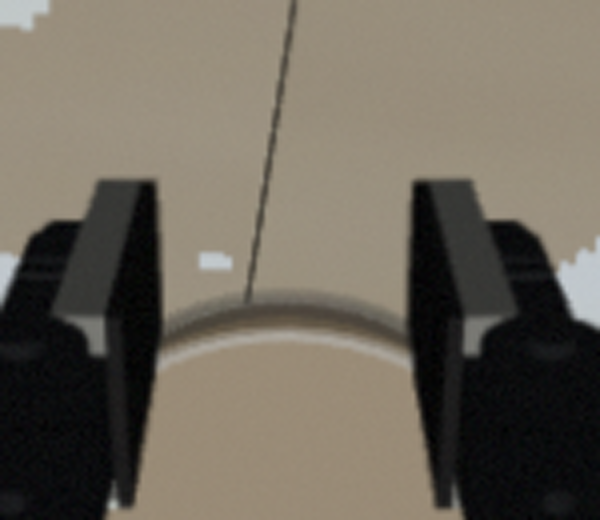

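```bash
python3 - <<'E'
from h import *
c,s=np.cos(.148),np.sin(.148)
t=robot.observe()['position']
def rel(u,v,h):
    p=at('wrist',(200+u/4-.5,210+v/4-.5),h)-t; return np.round((p[0]*c+p[1]*s,-p[0]*s+p[1]*c),1)
print('rim back',rel(288,333,13),'bottom back',rel(288,296,1),'agar',rel(288,345,8))
print(rel(160,360,13),rel(410,360,13))
for b in((643,15.3),(641,16),(645,15)):
    d=t[:2]-b; print(d[0]*c+d[1]*s,-d[0]*s+d[1]*c)
E
```

```text
rim back [5.4 0.4] bottom back [6.7 0.5] agar [9.8 0.5]
[  9.2 -14.5] [ 9.1 14.7]
-126.23204097741119 -0.4070948396971126
-124.35712722942264 -1.394363008739127
-128.1659388425037 0.18454613876080828
```

Emit:
{"op": "arm_command", "data": {
  "commands": [
    [0,0,0.006,0,0,0],
    [0,0,0.006,0,0,0],
    [0,0,0.006,0,0,0],
    [0,0,0.006,0,0,0],
    [0,0,0.006,0,0,0]
  ]
}}

```text
time: 13.48
position: [547.5, 0.8, -21.5]
tcp_rot: [-0.053, 0.705, 0.053, 0.705]
wrist_force: [-0.9, -0.3, -0.1]
grip_width: 29.7
```

Emit:
{"op": "arm_command", "data": {
  "commands": [
    [0,0,0.006,0,0,0],
    [0,0,0.006,0,0,0],
    [0,0,0.006,0,0,0],
    [0,0,0.006,0,0,0],
    [0,0,0.006,0,0,0]
  ]
}}

```text
time: 14.1
position: [577.1, 5.2, -21.5]
tcp_rot: [-0.053, 0.705, 0.053, 0.705]
wrist_force: [-0.3, -0.9, 0.6]
grip_width: 30.0
```

```bash
python3 - <<'E'
from h import *
im=save('scene','s11.png');cv2.imwrite('pics/s11z.png',cv2.resize(cv2.cvtColor(im,4)[170:270,240:380],None,fx=5.5,fy=5.5,interpolation=2))
im=save('wrist','w11.png');cv2.imwrite('pics/w11z.png',cv2.resize(cv2.cvtColor(im,4)[210:340,200:350],None,fx=4,fy=4,interpolation=2))
o=robot.observe();print(o['time'],o['position'],o['wrist_force'])
E
```

```text
14.2 [577.72331347   5.22858619 -21.41889713] [ 0.2202848  -0.48232961 -0.29958293]
```

View pics/s11z.png

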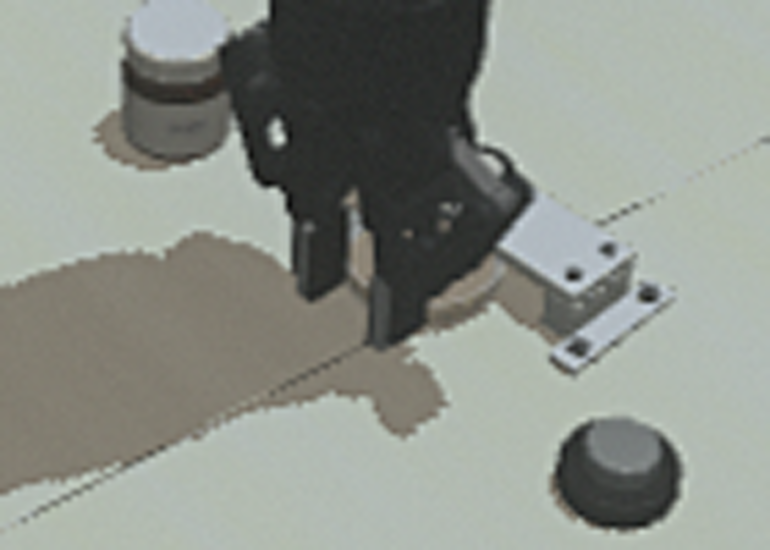

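View pics/w11z.png

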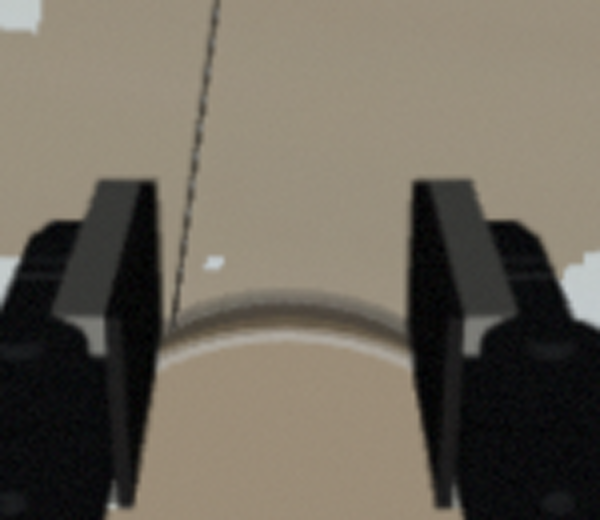

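Emit:
{"op": "arm_command", "data": {
  "commands": [
    [0,0,0.004,0,0,0],
    [0,0,0.003,0,0,0],
    [0,0,0.003,0,0,0],
    [0,0,0.003,0,0,0],
    [0,0,0.003,0,0,0]
  ]
}}

```text
time: 14.82
position: [592.7, 7.6, -21.5]
tcp_rot: [-0.053, 0.705, 0.053, 0.705]
wrist_force: [-0.2, -0.4, -0.3]
grip_width: 30.1
```

Emit:
{"op": "arm_command", "data": {
  "commands": [
    [0,0,0.002,0,0,0],
    [0,0,0.002,0,0,0],
    [0,0,0.002,0,0,0],
    [0,0,0.002,0,0,0],
    [0,0,0.001,0,0,0]
  ]
}}

```text
time: 15.45
position: [601.6, 8.9, -21.5]
tcp_rot: [-0.053, 0.705, 0.053, 0.705]
wrist_force: [0.3, 0.7, 0.4]
grip_width: 30.1
```

```bash
python3 - <<'E'
from h import *
im=save('scene','s12.png');cv2.imwrite('pics/s12z.png',cv2.resize(cv2.cvtColor(im,4)[170:270,240:380],None,fx=5.5,fy=5.5,interpolation=2))
im=save('wrist','w12.png');cv2.imwrite('pics/w12z.png',cv2.resize(cv2.cvtColor(im,4)[210:340,200:350],None,fx=4,fy=4,interpolation=2))
o=robot.observe();print(o['time'],o['position'],o['wrist_force'])
E
```

```text
15.55 [601.62955236   8.89670015 -21.5020197 ] [-1.02375631 -0.35090675  0.32190747]
```

View pics/s12z.png

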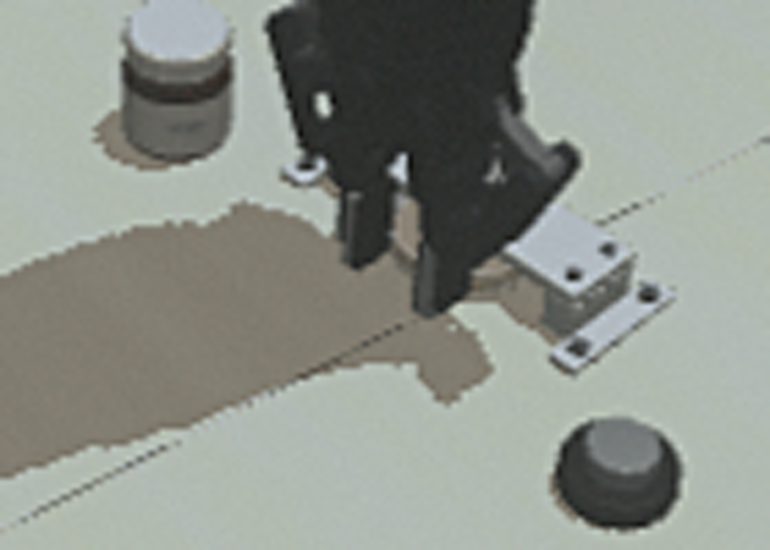

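View pics/w12.png

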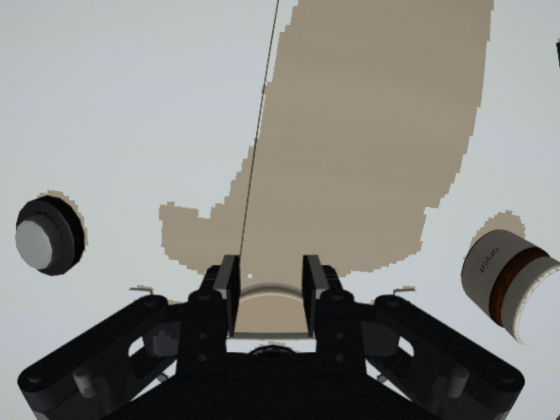

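```bash
python3 - <<'E'
from h import *
im=cv2.imread('pics/w12.png')
cv2.imwrite('pics/w12a.png',cv2.resize(im[265:365,120:270],None,fx=5,fy=5,interpolation=2))
cv2.imwrite('pics/w12b.png',cv2.resize(im[265:365,270:420],None,fx=5,fy=5,interpolation=2))
E
```

```text
(no output)
```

View pics/w12a.png

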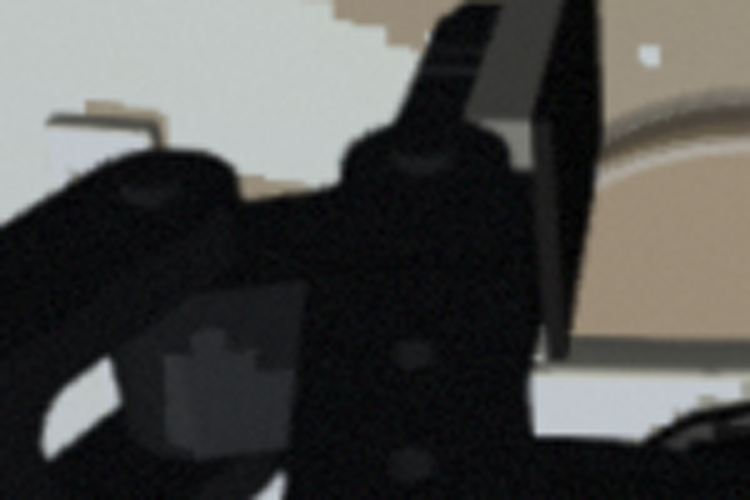

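View pics/w12b.png

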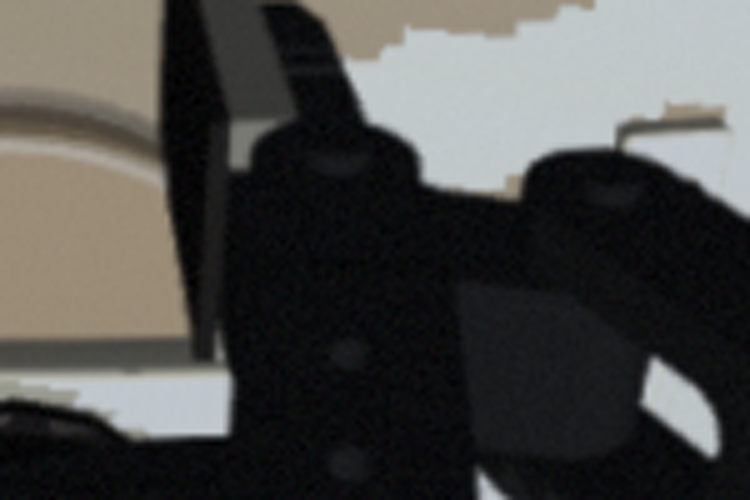

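```bash
python3 - <<'E'
from h import *
c,s=np.cos(.148),np.sin(.148)
t=robot.observe()['position']
def rel(u,v,h):
    p=at('wrist',(u-.5,v-.5),h)-t; return np.round((p[0]*c+p[1]*s,-p[0]*s+p[1]*c),1)
A=lambda x,y:(120+x/5,265+y/5)
B=lambda x,y:(270+x/5,265+y/5)
print('footL',rel(*A(47,127),4),rel(*A(152,127),4),'footR',rel(*B(730,130),4),rel(*B(618,130),4))
print('deck',rel(*A(650,369),25),rel(*B(150,370),25),'lower edge',rel(*A(650,340),18))
print('rim',rel(*A(745,141),13),rel(*B(5,141),13),rel(*A(600,182),13),rel(*B(163,182),13))
E
```

```text
footL [ 11.6 -74.8] [ 10.8 -62.4] footR [12. 77.] [11.1 63.6]
deck [22.9 -9.5] [23.1 13.2] lower edge [ 24.7 -10. ]
rim [ 5.3 -0.9] [5.3 0. ] [  9.9 -14.5] [ 9.9 14.8]
```

Emit:
{"op": "arm_command", "data": {
  "commands": [
    [0,0,0.001,0,0,0],
    [0,0,0.001,0,0,0],
    [0,0,0.001,0,0,0],
    [0,0,0.001,0,0,0],
    [0,0,0,0,0,0]
  ]
}}

```text
time: 16.18
position: [605.5, 9.5, -21.5]
tcp_rot: [-0.053, 0.705, 0.053, 0.705]
wrist_force: [-0.0, -0.3, -0.2]
grip_width: 30.1
```

Emit:
{"op": "arm_command", "data": {
  "commands": [
    [0,0,-0.004,0,0,0],
    [0,0,-0.01,0,0,0],
    [0,0,-0.015,0,0,0],
    [0,0,-0.02,0,0,0],
    [0,0,-0.02,0,0,0]
  ]
}}

```text
time: 16.8
position: [535.8, -0.8, -21.5]
tcp_rot: [-0.053, 0.705, 0.053, 0.705]
wrist_force: [1.1, -0.2, 0.3]
grip_width: 29.6
```

Emit:
{"op": "arm_command", "data": {
  "commands": [
    [-0.02,0,-0.02,0,0,0],
    [-0.03,0,-0.02,0,0,0],
    [-0.03,0,0,0,0,0],
    [-0.03,0,0,0,0,0],
    [0,0,0,0,0,0]
  ],
  "grip": 1
}}

```text
time: 17.42
position: [498.9, -7.1, 90.9]
tcp_rot: [-0.053, 0.703, 0.052, 0.707]
wrist_force: [-1.1, 0.3, -0.2]
grip_width: -0.2
```

```bash
python3 - <<'E'
from h import *
im=save('top','t13.png');cv2.imwrite('pics/t13z.png',cv2.resize(cv2.convertScaleAbs(cv2.cvtColor(im,4)[140:240,210:370],alpha=2),None,fx=5,fy=5,interpolation=0))
im=save('scene','s13.png');cv2.imwrite('pics/s13z.png',cv2.resize(cv2.cvtColor(im,4)[180:280,260:380],None,fx=6,fy=6,interpolation=2))
im=save('wrist','w13.png')
o=robot.observe();print(o['time'],o['position'],o['wrist_force'],o['grip_width'])
E
```

```text
17.575 [496.60224475  -6.62818966  87.64582397] [-0.03188247 -0.12872858 -0.12723035] -0.26435207480430095
```

View pics/t13z.png

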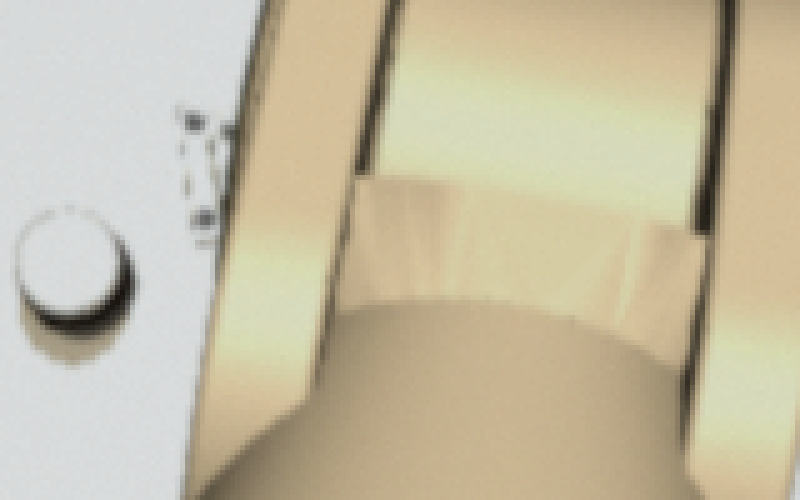

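View pics/s13z.png

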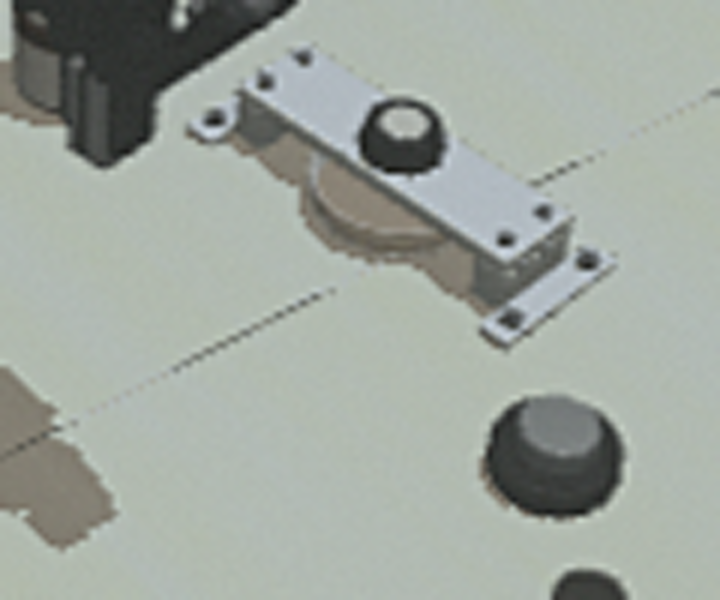

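View pics/w13.png

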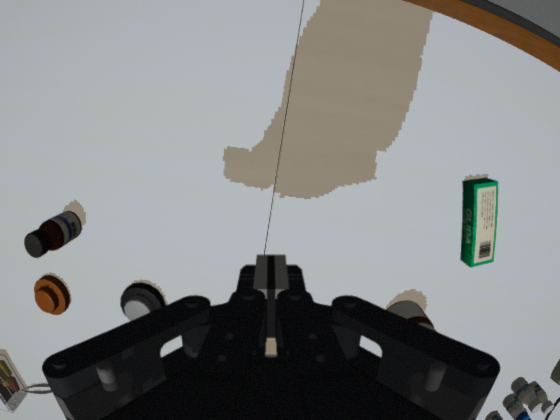

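```bash
python3 - <<'E'
from h import *
im=cv2.imread('pics/s13.png')
k=8;x0,y0=300,190
cr=cv2.resize(im[y0:y0+70,x0:x0+80],None,fx=k,fy=k,interpolation=2)
a=np.linspace(0,2*np.pi,200)
for d,col in((0,(0,0,255)),(-5,(255,0,0)),(5,(0,160,0))):
    for (r,z) in((32,13),):
        q=np.array([((proj('scene',(644.5+d*.989+r*np.cos(t),15+d*.147+r*np.sin(t),z))+.5)-[x0,y0])*k for t in a])
        cv2.polylines(cr,[q.astype(int)],True,col,1)
cv2.imwrite('pics/s13o.png',cr)
E
```

```text
(no output)
```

View pics/s13o.png

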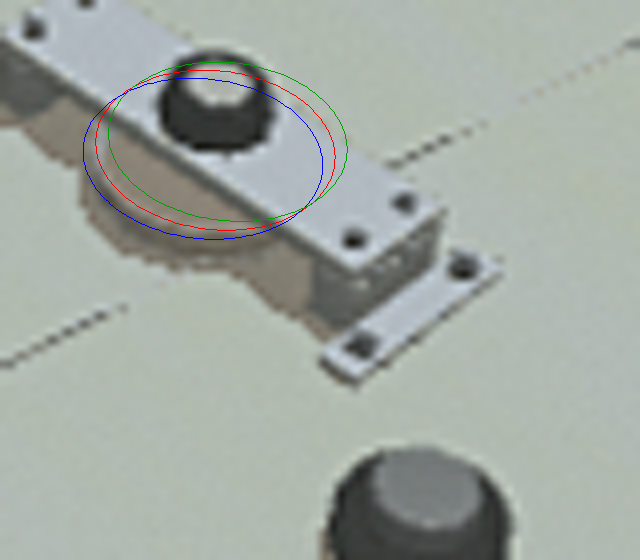

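The dish lies under the bridge, possibly 2–4 mm short. I'll check from above with the wrist camera.

Emit:
{"op": "arm_command", "data": {
  "commands": [
    [-0.025,0,0.03,0,0,0],
    [-0.025,0,0.045,0,0,0],
    [0,0,0.045,0,0,0],
    [0,0,0.045,0,0,0],
    [0,0,0.035,0,0,0]
  ]
}}

```text
time: 18.2
position: [696.1, 23.4, 136.1]
tcp_rot: [-0.053, 0.706, 0.053, 0.704]
wrist_force: [0.7, 0.3, -0.6]
grip_width: -0.0
```

Emit:
{"op": "arm_command", "data": {
  "commands": [
    [0,0,0,0,0,0],
    [0,0,0,0,0,0],
    [0,0,0,0,0,0],
    [0,0,0,0,0,0],
    [0,0,0,0,0,0]
  ]
}}

```text
time: 18.82
position: [695.1, 22.9, 139.1]
tcp_rot: [-0.053, 0.705, 0.053, 0.705]
wrist_force: [0.2, 0.1, -0.1]
grip_width: 0.4
```

```bash
python3 - <<'E'
from h import *
im=save('wrist','w14.png')
o=robot.observe();print(o['time'],o['position'],o['tcp_rot'])
c=robot.calibration('wrist'); import json; json.dump({k:np.array(v).tolist() for k,v in c.items()},open('c14.json','w'))
cv2.imwrite('pics/w14z.png',cv2.resize(cv2.cvtColor(im,4)[140:280,180:360],None,fx=4.2,fy=4.2,interpolation=2))
E
```

```text
18.875 [695.21520389  22.90343418 139.02549131] [-0.05264992  0.70493077  0.05262349  0.70535903]
```

View pics/w14.png

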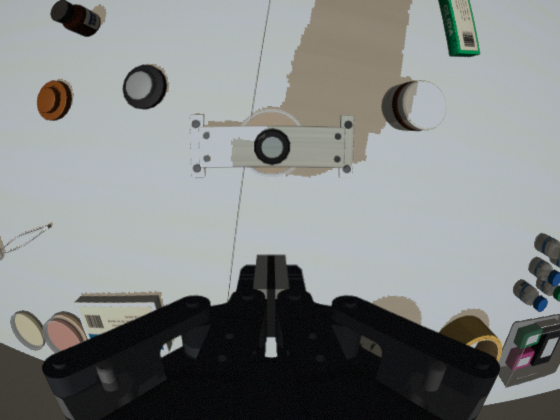

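View pics/w14z.png

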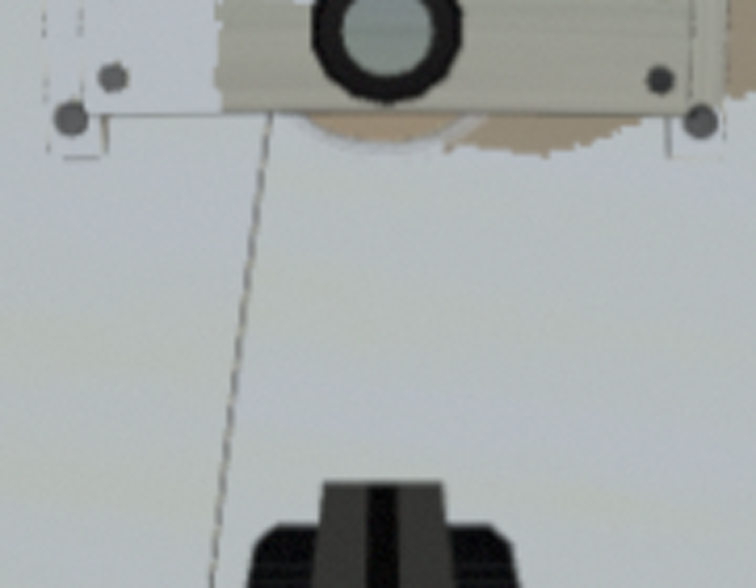

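```bash
python3 - <<'E'
import cv2
im=cv2.imread('pics/w14.png');cv2.imwrite('pics/w14y.png',cv2.resize(im[95:190,185:360],None,fx=4.5,fy=4.5,interpolation=2))
E
```

```text
(no output)
```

View pics/w14y.png

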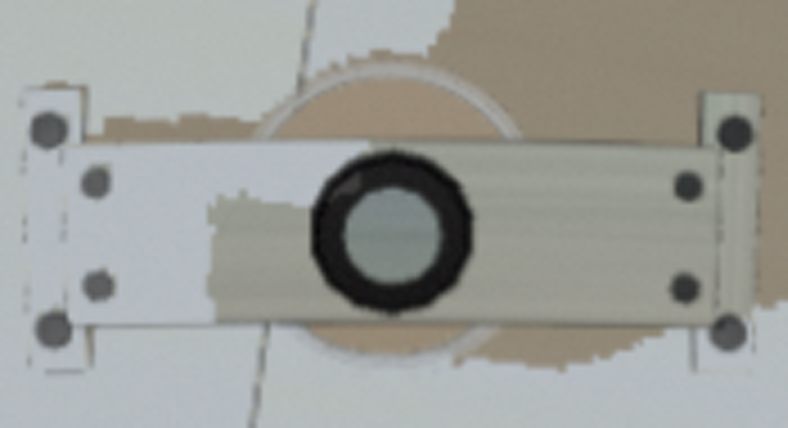

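```bash
python3 - <<'E'
from h import *
P=lambda x,y,z:at('wrist',(185+x/4.5-.5,95+y/4.5-.5),z)
h=[P(*q,4)for q in((48,130),(735,133),(54,329),(728,332))]; b=np.mean(h,0); print('bridge',b,h)
d=[P(*q,25)for q in((96,182),(688,186),(98,286),(685,289))]; print('deck',np.mean(d,0))
f=P(390,62,13);k=P(390,362,13);print('dish',(f+k)/2,np.linalg.norm(f-k), 'side', (P(262,138,13)+P(518,138,13))/2)
y=h[1]-h[0]+h[3]-h[2];print('yaw',np.arctan2(-y[0],y[1]))
for e in robot.find_in('shutter_top','wrist'): x=e['extent'];print(x,e['p'],at('wrist',(x[0]+x[2]/2,x[1]+x[3]/2),12))
im=cv2.imread('pics/w14.png')[55:120,115:180];cv2.imwrite('pics/btn.png',cv2.resize(im,None,fx=8,fy=8,interpolation=2))
E
```

```text
bridge [642.93160939  15.95964652   4.        ] [array([632.43648661, -57.61446955,   4.        ]), array([611.83280608,  83.37944587,   4.        ]), array([673.97951467, -51.30325841,   4.        ]), array([653.47763022,  89.37686816,   4.        ])]
deck [643.00599602  15.99856614  25.        ]
dish [639.95312507  15.18169754  13.        ] 60.416749571005724 side [624.95262313  12.92962762  13.        ]
yaw 0.14491018188232288
[38.8, 87.3, 20.6, 29.0] 0.93 [ 619.95728461 -223.51974748   12.        ]
[125.3, 74.2, 27.7, 28.0] 0.79 [ 603.81220363 -115.37929052   12.        ]
```

View pics/btn.png

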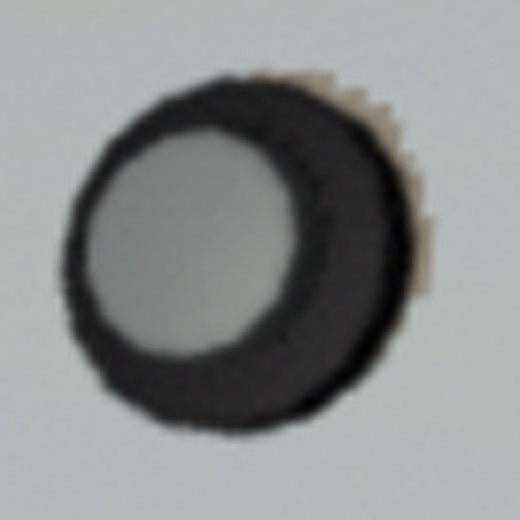

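```bash
python3 - <<'E'
from h import *
from scipy.spatial.transform import Rotation as R
b=at('wrist',(115+192/8-.5,55+242/8-.5),22);o=robot.observe();print(b,o['position'])
print((b-o['position'])@R.from_quat(o['tcp_rot']).as_matrix())
E
```

```text
[ 601.44774229 -112.1609437    22.        ] [695.33404234  22.9287233  138.98018373]
[ 116.91567424 -119.63640954 -112.98705006]
```

Emit:
{"op": "arm_command", "data": {
  "commands": [
    [0,-0.024,-0.0225,0,0,0],
    [0,-0.024,-0.0225,0,0,0],
    [0,-0.024,-0.0225,0,0,0],
    [0,-0.024,-0.0225,0,0,0],
    [0,-0.024,-0.0225,0,0,0]
  ]
}}

```text
time: 19.55
position: [601.4, -113.2, 138.7]
tcp_rot: [-0.053, 0.705, 0.053, 0.705]
wrist_force: [1.4, -1.1, 0.7]
grip_width: -0.1
```

Emit:
{"op": "arm_command", "data": {
  "commands": [
    [0.03,0,0,0,0,0],
    [0.03,0,0,0,0,0],
    [0.03,0,0,0,0,0],
    [0.02,0,0,0,0,0],
    [0.01,0,0,0,0,0]
  ]
}}

```text
time: 20.18
position: [601.2, -112.1, 17.4]
tcp_rot: [-0.052, 0.706, 0.053, 0.705]
wrist_force: [-0.5, -0.2, 0.4]
grip_width: -0.1
```

```bash
python3 - <<'E'
from h import *
im=save('scene','s15.png');cv2.imwrite('pics/s15z.png',cv2.resize(cv2.cvtColor(im,4)[190:300,280:420],None,fx=5.5,fy=5.5,interpolation=2))
o=robot.observe();print(o['time'],o['position'],o['wrist_force'])
E
```

```text
20.225 [ 600.93731904 -112.05252408   16.64377002] [ 0.32947366 -0.2110391  -0.97396242]
```

View pics/s15z.png

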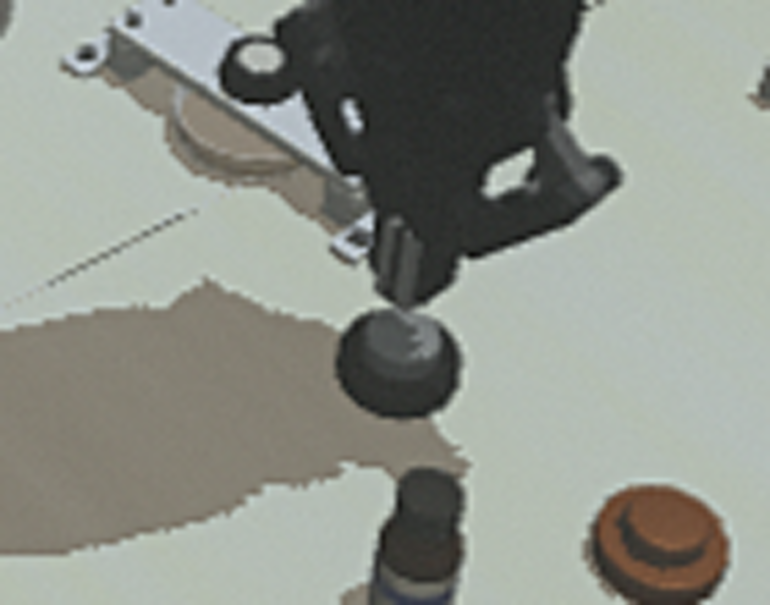

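Emit:
{"op": "arm_command", "data": {
  "commands": [
    [0.005,0,0,0,0,0],
    [0.004,0,0,0,0,0],
    [0.003,0,0,0,0,0],
    [0.003,0,0,0,0,0],
    [0.001,0,0,0,0,0]
  ]
}}

```text
time: 20.85
position: [601.9, -112.4, 2.4]
tcp_rot: [-0.053, 0.705, 0.053, 0.705]
wrist_force: [0.2, -0.6, 0.1]
grip_width: -0.1
```

Emit:
{"op": "arm_command", "data": {
  "commands": [
    [0.001,0,0,0,0,0],
    [0.001,0,0,0,0,0],
    [0.001,0,0,0,0,0],
    [0,0,0,0,0,0],
    [0,0,0,0,0,0]
  ]
}}

```text
time: 21.48
position: [602.0, -112.4, -0.5]
tcp_rot: [-0.053, 0.705, 0.053, 0.705]
wrist_force: [-0.1, -0.2, 0.6]
grip_width: -0.1
```

Emit:
{"op": "arm_command", "data": {
  "commands": [
    [0.001,0,0,0,0,0],
    [0.001,0,0,0,0,0],
    [0.001,0,0,0,0,0],
    [0,0,0,0,0,0],
    [0,0,0,0,0,0]
  ]
}}

```text
time: 22.1
position: [602.0, -112.4, -3.4]
tcp_rot: [-0.053, 0.705, 0.053, 0.705]
wrist_force: [0.3, 0.5, 1.9]
grip_width: -0.1
```

Force is starting to rise at TCP z≈-3.4, which matches the 25 mm offset. I'll keep pressing.

Emit:
{"op": "arm_command", "data": {
  "commands": [
    [0.001,0,0,0,0,0],
    [0.001,0,0,0,0,0],
    [0.001,0,0,0,0,0],
    [0,0,0,0,0,0],
    [0,0,0,0,0,0]
  ]
}}

```text
time: 22.72
position: [602.0, -112.4, -6.4]
tcp_rot: [-0.053, 0.705, 0.053, 0.705]
wrist_force: [-1.2, 0.3, 4.7]
grip_width: -0.3
```

Emit:
{"op": "arm_command", "data": {
  "commands": [
    [0.001,0,0,0,0,0],
    [0.001,0,0,0,0,0],
    [0,0,0,0,0,0],
    [0,0,0,0,0,0],
    [0,0,0,0,0,0]
  ]
}}

```text
time: 23.35
position: [602.1, -112.4, -8.4]
tcp_rot: [-0.053, 0.705, 0.053, 0.705]
wrist_force: [-1.5, -0.0, 4.9]
grip_width: -0.1
```

Emit:
{"op": "arm_command", "data": {
  "commands": [
    [0.001,0,0,0,0,0],
    [0,0,0,0,0,0],
    [0.001,0,0,0,0,0],
    [0,0,0,0,0,0],
    [0,0,0,0,0,0]
  ]
}}

```text
time: 23.98
position: [602.1, -112.4, -8.9]
tcp_rot: [-0.053, 0.705, 0.053, 0.705]
wrist_force: [-5.4, 0.7, 14.8]
grip_width: -0.2
```

```bash
python3 - <<'E'
from h import *
im=save('scene','s16.png');cv2.imwrite('pics/s16z.png',cv2.resize(cv2.cvtColor(im,4)[190:300,280:420],None,fx=5.5,fy=5.5,interpolation=2))
o=robot.observe();print(o['time'],o['position'],o['wrist_force'])
E
```

```text
24.025 [ 602.0859609  -112.4053399    -8.92688614] [-5.56676247  1.47457706 15.29197377]
```

View pics/s16z.png

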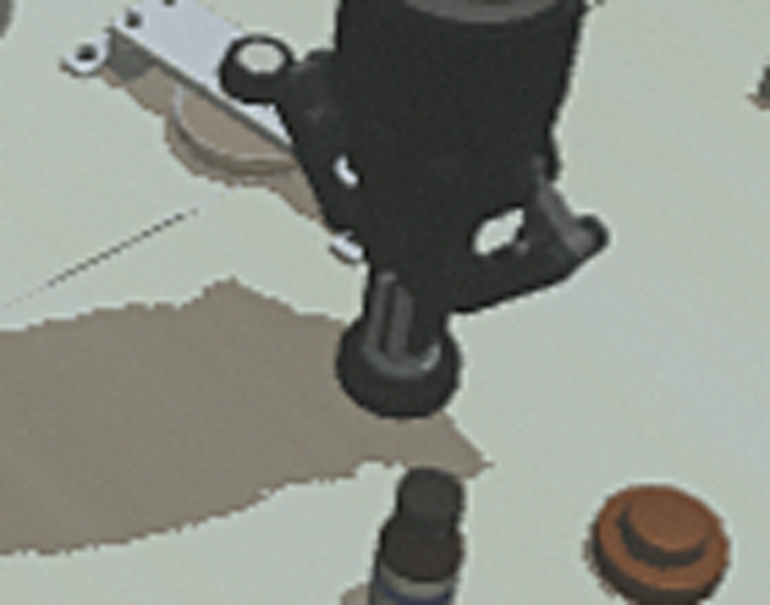

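The button has hit its hard stop: force jumped to 15 N. Lifting clear.

Emit:
{"op": "arm_command", "data": {
  "commands": [
    [-0.005,0,0,0,0,0],
    [-0.015,0,0,0,0,0],
    [-0.03,0,0,0,0,0],
    [-0.04,0,0,0,0,0],
    [-0.04,0,0,0,0,0]
  ]
}}

```text
time: 24.65
position: [601.8, -112.3, 120.7]
tcp_rot: [-0.053, 0.705, 0.053, 0.705]
wrist_force: [1.2, -0.3, -0.1]
grip_width: -0.2
```

Emit:
{"op": "arm_command", "data": {
  "commands": [
    [-0.02,0.024,0.0225,0,0,0],
    [0,0.024,0.0225,0,0,0],
    [0,0.024,0.0225,0,0,0],
    [0,0.024,0.0225,0,0,0],
    [0,0.024,0.0225,0,0,0]
  ]
}}

```text
time: 25.28
position: [695.9, 23.9, 139.6]
tcp_rot: [-0.053, 0.705, 0.053, 0.705]
wrist_force: [0.6, -0.3, -0.2]
grip_width: -0.1
```

Emit:
{"op": "arm_command", "data": {
  "commands": [
    [0,0,0,0,0,0],
    [0,0,0,0,0,0],
    [0,0,0,0,0,0],
    [0,0,0,0,0,0],
    [0,0,0,0,0,0]
  ]
}}

```text
time: 25.9
position: [695.2, 22.4, 139.7]
tcp_rot: [-0.052, 0.705, 0.052, 0.705]
wrist_force: [0.5, -0.3, -0.1]
grip_width: 0.1
```

```bash
python3 - <<'E'
from h import *
im=save('wrist','w17.png');s=save('scene','s17.png')
o=robot.observe();print(o['time'],o['position'],o['wrist_force'])
cv2.imwrite('pics/w17y.png',cv2.resize(cv2.cvtColor(im,4)[85:190,185:360],None,fx=4.5,fy=4.5,interpolation=2))
for t in('jar','carton','vial'): print(t,[np.round(r['extent']) for r in robot.find_in(t,'scene')[:2]])
E
```

```text
26.0 [695.32251928  22.66031955 139.64331396] [ 0.64993546 -0.63529773  0.02210382]
jar [array([202., 184.,  35.,  28.])]
carton [array([202., 186.,  33.,  24.]), array([344., 273.,  20.,  34.])]
vial [array([345., 274.,  21.,  30.])]
```

View pics/w17y.png

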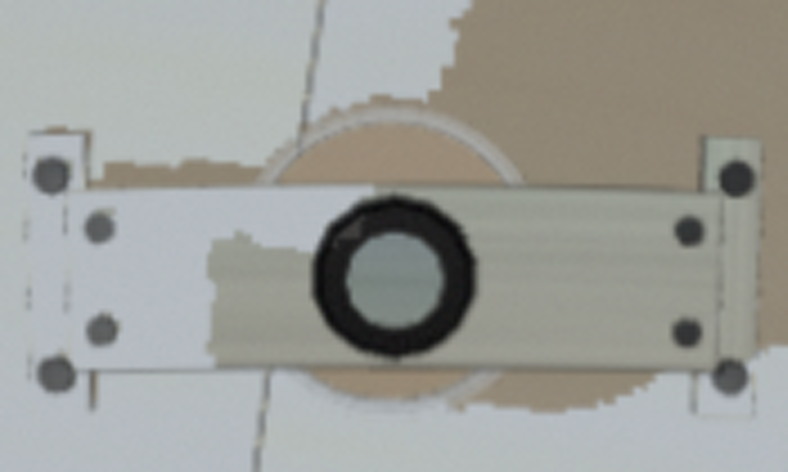

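View pics/s17.png

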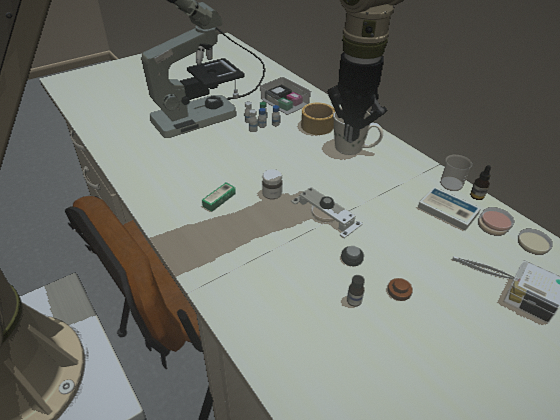

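```bash
python3 -c "
from rig import robot
print(robot.close_job())"
```

```text
the job is handed in; nothing more can be done
None
```

I pushed the dish under the bridge, pressed the black shutter button to its stop, moved clear and handed the job in at about 26 s. No verdict was reported.

- **Dish:** I pushed it with the two fingertips held 30 mm apart behind it, along the bridge axis. The wrist view from above put the dish centre about 1–3 mm short of the point under the camera head. The scene camera suggested 3–4 mm short, and both are inside the 10 mm limit. The dish looked unchanged in the view taken after the press.
- **Button:** I pressed the black one with the fingers shut. The force rose to about 5 N, then to about 15 N at the hard stop. I did not measure directly that it came back up, but the final scene picture shows nothing touching it.
- **Bridge, jar, carton and vial:** I felt no knock on the bridge. In the final pictures the jar, carton and vial appear where they started. The network did not confirm the jar: it marked the carton instead, so I judged the jar by eye.
- **Readings that disagreed:** The fingertips sat about 25 mm above the reported tool point. My first approach therefore passed over the dish without moving it; I backed off and corrected the height from the pictures. The top and scene cameras also disagreed by 2–4 mm in x, so I set the final position from the wrist camera.

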